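Power down the tester and hold up the tested lock for inspection

ROBOT

A 6-joint arm with a two-finger parallel gripper is mounted at the origin on the work surface. World frame = base frame: x ahead of the robot, y to its left, z up, the work surface at z = 0. Lengths are in m, angles in rad, forces in N, time in s.
With the tool pointing down it reaches from about 0.35 to 0.975 m from the base axis. Payload 4.9 kg.
Tool frame: the origin (TCP) lies at the very end of the fingers, on their centre line; the grasp point (between the pads) lies 19 mm behind it; z points along the fingers, x is the direction in which the jaws open and shut, and the axes are right-handed (so a half turn about z gives the same grasp; the last joint's range is limited). The gripper opens to 85 mm and grips with 20 to 120 N. Pads are 22 mm wide; open, the fingers measure 114 mm over their backs; the gripper's body (76 mm by 85 mm) begins 54 mm behind the grasp point. The pads swing forward as they close: fully open they stand 13 mm farther back than shut.
Start: joints at [-1.315, 0.053, 1.613, -0, 1.476, -0.119], TCP at [0.229, -0.582, 0.231] pointing down, gripper open.
Joint ranges: [-3.01, 3.01], [-1.01, 2.22], [0.06, 2.58], [-1.02, 4.17], [0.09, 2.62], [-3.14, 3.14]. Speed limits (rad/s): [2.57, 2.57, 3.14, 3.14, 3.14, 3.14].

INTERFACE

Orientations are given as a unit quaternion [w, x, y, z].
In Python, from plant import manip, imaging gives the robot as it stands.
- The arm moves only by the shell command python3 -m pendant 'ROWS'. ROWS is JSON, a list that holds one entry, the list of rows, each a list of 7 numbers: the turn, a rotation vector about the world's x, y, z in units of pi rad (1.0 is pi rad), then the shift along the world's x, y, z in units of 250 mm (1.0 is 250 mm), then the opening, from 0 (shut) to 1 (fully open). In form: [[[ax, ay, az, tx, ty, tz, claw], ...]]. A call has 1 to 20 rows; each row shifts and turns the commanded pose from where the row before left it; what a row does not reach is not made up. A row lasts 1/8 s, in which the tool goes at most 62.5 mm and 10.7 degrees, less where a joint would pass 70% of its speed; a pose out of reach is approached as far as the arm can. A call with a number of a shift or a turn outside -1 to 1 is refused whole. A call with a gripper value outside its range is refused whole. The fingers move at their own pace and stop on an object; the grip force is fixed at half the most. Time passes only in rows, so rows that do not move let the fingers close. It gives the time, the measured TCP pose, the force and the opening at its end, in the units of the state.
- manip.state(): the state, without advancing time (a new reading comes with each control period).
- imaging.grab_frame(name): name is "scene" or "side" or "wrist"; returns a dict with "frame" (400x640x3 uint8, blue, green, red), "mtx" (3x3 intrinsics, pixels), "k1" (the pictures are not rectified: a ray, as slopes to the right and down, at radius r is drawn at 1 + k1 r^2 times it, then the intrinsics apply), "world_to_cam" (4x4, takes a point from world to camera coordinates). Camera axes: x right, y down, z forward; pixel columns grow to the right and rows downward; lengths in m; the calibration is good to about 2 mm. A picture is of the moment at which its call begins. There is no depth.
- manip.job_done(): hands the job in, once; it reports no verdict.
The state is a dict: "time": time; "joint_pos": joint angles; "joint_vel": joint speeds; "joint_efforts": joint torques, N m; "tool_pos": TCP position; "tool_rot": TCP orientation; "contact_force": force on the tool from outside, world axes, zero at the start; "ft_torque": the same for the moment, N m; "gripper_width": opening from 0.0 (shut) to 1.0 (fully open).
Only numpy, scipy, OpenCV 4.12 (cv2) and the standard library are available. Lean on these libraries where they do the work, as an engineer would, in place of code of your own. Each camera call takes 0.05 s, during which the arm holds its last target. There are 200 camera calls.

TASK

The test is finished: switch the power off with the red stop button on the control box (press it right in and let it come back out; leave the green start button alone), and only then lift the lock straight up out of its test nest, keeping it level. Hold it level and still about 15 cm above the nest so that I can look at its underside, and finish while still holding it there. Do not disturb the other things on the bench.

Things in the scene. Friction and masses are not known exactly. Their poses are not given: they have to be found in the camera images.
- lock: Electric bolt lock lying loose in the nest (2 mm play), lifts straight out. Bright steel case 140 mm long (its y) x 50 wide (its x) x 30 high, 0.3 to 0.65 kg; round brass bolt sticks out 22 mm at +y; brass key cylinder and paper label on top. Origin: centre of the case's underside, z up. Centre of mass within 3 mm of mid-length, towards the bolt. Its long sides are free to grip near mid-length.
- nest (a point): Test nest: centre of its floor (aluminium plate, 60 mm above the bench), under the middle of the lock; y along the lock, x across, z up. Four white L-shaped locators, 14 mm high, stand round the lock's corners (beyond 48 mm along y, out to 37 mm in x), a black contact block 20 mm high at the -y end. Between locators the plate is bare for 40 mm out from each long side of the lock.
- tester: The grey test instrument fixed to the bench: 240 mm (its y) by 170 mm (its x) by 50 mm high, carrying the nest's aluminium plate (216 mm in y by 130 mm in x by 10 mm); origin centre of its underside. The nest's centre is 12 mm from it towards +x.
- stop_top (a point): Centre of the top of the red stop button (28 mm across, facing up, 74 mm above the bench when out) on the control box: light grey, fixed to the bench, 80 mm (x) x 130 (y) x 52 high, with two round buttons in black housings on top. y points along the box from the red button to the green one, 60 mm away.
- start_top (a point): Centre of the top face of the green start button on the same control box, 60 mm from the red one; to be left alone.
- stop (a joint): Travel of the red stop button in m: 0 out, 0.006 fully in; a spring pushes it back, fully in takes 5 N.
- start (a joint): Travel of the green start button in m: 0 out, 0.006 fully in.
- bin: Loose open blue bin with screws, 120 mm (x) by 100 mm (y) by 55 mm high, on the bench; origin centre of the underside. Bystander.
- battery: Loose black battery pack with a yellow label, 42 mm (x) by 96 mm (y) by 24 mm high, on the bench beyond and to the left of the tester; origin centre of the underside. Bystander.
- screwdriver: Loose screwdriver with an orange handle lying on the bench beyond and to the right of the tester, its blade to its own +x; some 200 mm long. Bystander.

How it is judged:
By the outcome, as a careful person would: the job done as asked, in the order asked, and still so for the second after the job is handed in, while the arm keeps its last pose, push and grip.
It also fails if it takes over 48 s, if anything falls off the work surface, if the arm or the gripper's body presses on something with over 40 N, if the wrist force passes 120 N, or if a joint passes its speed limit or range.

## Working session

There is one attempt and no reset: what is moved stays moved. The work goes in short steps, Python scripts to look and compute and a shell command to move; the robot and the scene stay as the last step left them, time stands still between calls to the robot, and variables do not carry over. Pictures are saved under pics/ and viewed, about 8 in all and at most 12, crops included, and the job is handed in when it is done.

```bash
mkdir -p pics
cat > h.py <<'E'
import numpy as np, cv2
from plant import manip, imaging
def grab(n,save=None):
    f=imaging.grab_frame(n)
    if save: cv2.imwrite('pics/'+save,f['frame'])
    return f
def ray(f,u,v):
    K=np.array(f['mtx']);d=np.array([(u-K[0,2])/K[0,0],(v-K[1,2])/K[1,1]]);p=d.copy()
    for _ in range(30): p=d/(1+f['k1']*(p@p))
    T=np.array(f['world_to_cam']);R=T[:3,:3]
    return -R.T@T[:3,3], R.T@np.array([p[0],p[1],1])
def onz(f,u,v,z):
    o,d=ray(f,u,v);return o+d*(z-o[2])/d[2]
def proj(f,P):
    T=np.array(f['world_to_cam']);c=T[:3,:3]@np.array(P)+T[:3,3];p=c[:2]/c[2];p=p*(1+f['k1']*(p@p))
    K=np.array(f['mtx']);return K[:2,:2]@p+K[:2,2]
E
python3 - <<'E'
from h import *
import pickle
fs={n:grab(n,n+'0.png') for n in('scene','side','wrist')}
pickle.dump(fs,open('f0.pkl','wb'))
for n,f in fs.items(): print(n,f['k1'],f['mtx'][0][0],(-np.array(f['world_to_cam'])[:3,:3].T@np.array(f['world_to_cam'])[:3,3]).round(3))
print(manip.state())
E
```

```text
scene -0.07669016333086308 401.3882046279915 [0.907 0.664 0.889]
side -0.0845663058942043 395.9233772102449 [0.313 0.715 0.655]
wrist -0.0017496283965724693 311.36228028696746 [ 0.306 -0.55   0.373]
{'time': 0.15, 'joint_pos': array([-1.31501735e+00,  5.32343887e-02,  1.61396524e+00,  1.82272719e-05,
        1.47601732e+00, -1.19009947e-01]), 'joint_vel': array([-0.00101936, -0.00126983, -0.00408437, -0.00033755,  0.00061233,
       -0.00043489]), 'joint_efforts': array([ 9.34103955e-04, -3.94238985e+01, -3.70723093e+01, -9.18178694e-05,
        4.60740688e-03,  7.94116687e-06]), 'tool_pos': array([ 0.2286734 , -0.58114349,  0.23033534]), 'tool_rot': array([-5.40530394e-04,  8.26460401e-01, -5.62994268e-01, -6.06212474e-04]), 'contact_force': array([ 0.1002847 ,  0.37329179, -0.08502127]), 'ft_torque': array([ 0.02079802, -0.05196488, -0.01144394]), 'gripper_width': 0.9999812728659092}
```

View pics/scene0.png

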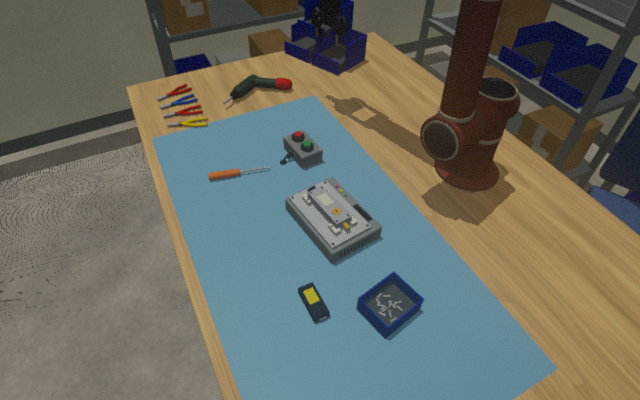

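View pics/side0.png

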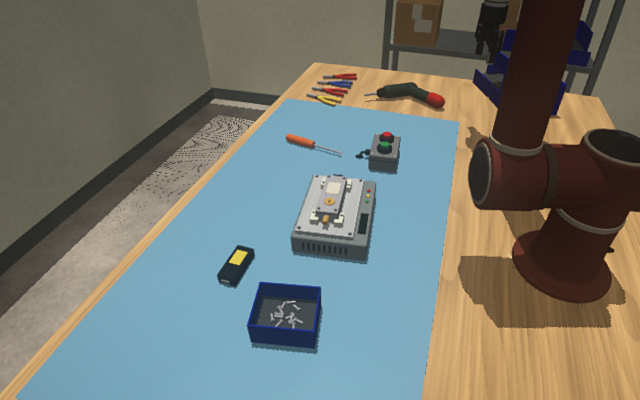

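The scene view has the red button near (299,135), the green one near (307,146) and the lock near (330,207). In the side view they are near (387,135), (385,146) and (332,200). I'll enlarge both views.

Run:
```python
from h import *
a=cv2.imread('pics/scene0.png')[120:260,270:390];b=cv2.imread('pics/side0.png')[120:260,285:415]
s=3.0
im=np.hstack([cv2.resize(x,None,fx=s,fy=s,interpolation=cv2.INTER_CUBIC) for x in(a,b)])
cv2.imwrite('pics/c1.png',im)
import pickle;fs=pickle.load(open('f0.pkl','rb'))
for n,r,g in(('scene',(299,135),(307,146)),('side',(387,135),(385,146))):
    print(n,onz(fs[n],*r,.074),onz(fs[n],*g,.07))
```

```text
scene [ 0.47019903 -0.31629404  0.074     ] [ 0.46916798 -0.25706715  0.07      ]
side [ 0.46422097 -0.31452649  0.074     ] [ 0.45856792 -0.25783426  0.07      ]
```

View pics/c1.png

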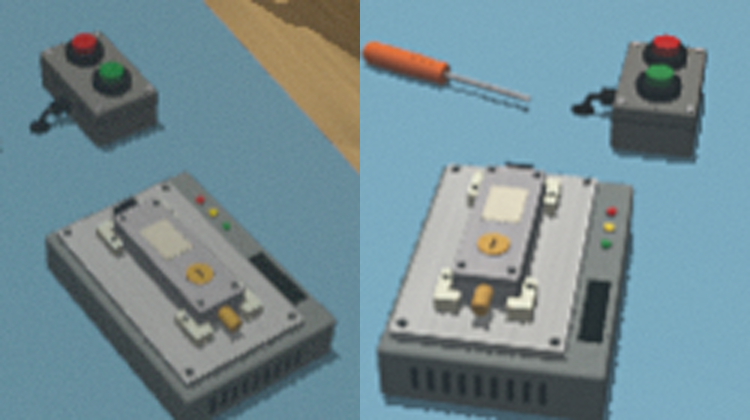

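```bash
python3 - <<'E'
from h import *
import pickle;fs=pickle.load(open('f0.pkl','rb'))
S=[(118,208),(157,203),(243,290),(198,312)];D=[(482,168),(545,172),(525,284),(455,275)]
for n,P in(('scene',[(270+x/3,120+y/3) for x,y in S]),('side',[(285+(x-360)/3,120+y/3) for x,y in D])):
    Q=np.array([onz(fs[n],*p,.09)[:2] for p in P]);print(n,Q.round(3),Q.mean(0))
E
python3 -m pendant '[[[0,0,0,0.19,0.21,0,0],[0,0,0,0.19,0.21,0,0],[0,0,0,0.19,0.21,0,0],[0,0,0,0.19,0.21,0,0],[0,0,0,0.19,0.22,0,0],[0,0,0,0,0,0,0],[0,0,0,0,0,0,0]]]'
python3 -c "
from h import *
import pickle
f=grab('wrist','w1.png');pickle.dump(f,open('w1.pkl','wb'));s=manip.state();print(s['tool_pos'],s['contact_force'],s['joint_pos'],proj(f,(.467,-.316,.074)))"
```

```text
scene [[ 0.558 -0.057]
 [ 0.522 -0.047]
 [ 0.503  0.083]
 [ 0.551  0.088]] [0.53315648 0.01665281]
side [[ 0.565 -0.041]
 [ 0.514 -0.051]
 [ 0.49   0.088]
 [ 0.542  0.094]] [0.52770703 0.0224078 ]
time: 1.02
tool_pos: [0.4372, -0.3489, 0.231]
tool_rot: [0.0, 0.827, -0.563, -0.0]
contact_force: [0.3, -0.4, -0.8]
gripper_width: -0.003
[ 0.43676478 -0.34953492  0.23101138] [-0.60204229 -0.15636291 -0.10085526] [-8.07709364e-01 -1.03025059e-01  1.76632394e+00 -4.69166657e-04
  1.47871235e+00  3.89154423e-01] [302.6293385  141.88643931]
```

View pics/w1.png

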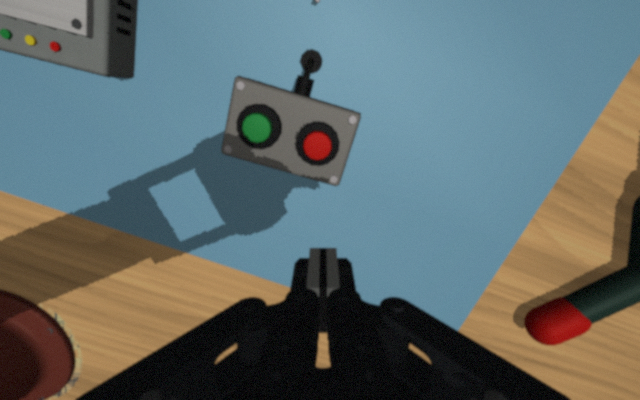

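The wrist view shows red at (318,144) and green at (257,128). The move came up about 3 cm short.

Run:
```python
from h import *
import pickle;f=pickle.load(open('w1.pkl','rb'))
r=onz(f,318,144,.074);g=onz(f,257,128,.07);s=manip.state();print(r,g,(r-s['tool_pos'])/.25, proj(f,s['tool_pos']))
```

```text
[ 0.47052556 -0.33039561  0.074     ] [ 0.46270742 -0.27085009  0.07      ] [ 0.13504315  0.07655723 -0.62804552] [324.41534231 263.98094853]
```

```bash
python3 -m pendant '[[[0,0,0,0.05,0.03,-0.1,0],[0,0,0,0.05,0.03,-0.1,0],[0,0,0,0.03,0.02,-0.1,0],[0,0,0,0,0,-0.1,0],[0,0,0,0,0,0,0],[0,0,0,0,0,0,0],[0,0,0,0,0,0,0]]]'
python3 -c "
from h import *
import pickle
fs={n:grab(n) for n in('wrist','scene','side')};pickle.dump(fs,open('f2.pkl','wb'));s=manip.state();print(s['tool_pos'],s['contact_force'])
c=lambda n,x,y,w,h,k:cv2.resize(fs[n]['frame'][y:y+h,x:x+w],None,fx=k,fy=k,interpolation=cv2.INTER_CUBIC)
cv2.imwrite('pics/w2.png',np.hstack([c('wrist',220,90,200,200,2),np.vstack([c('scene',260,100,80,50,5),c('side',340,100,80,50,5)][:2])[:400] if 0 else np.vstack([c('scene',260,105,80,40,5),c('side',350,105,80,40,5)])]))
for n,f in fs.items(): print(n,proj(f,s['tool_pos']))
"
```

```text
time: 1.95
tool_pos: [0.4703, -0.3301, 0.133]
tool_rot: [0.0, 0.826, -0.563, 0.001]
contact_force: [0.2, -0.5, -0.3]
gripper_width: 0.004
[ 0.47023271 -0.32940101  0.13241746] [-0.32795222 -0.86028935 -0.39108334]
wrist [322.36898847 262.05306644]
scene [296.97196559 118.25657341]
side [387.63462999 114.4954503 ]
```

View pics/w2.png

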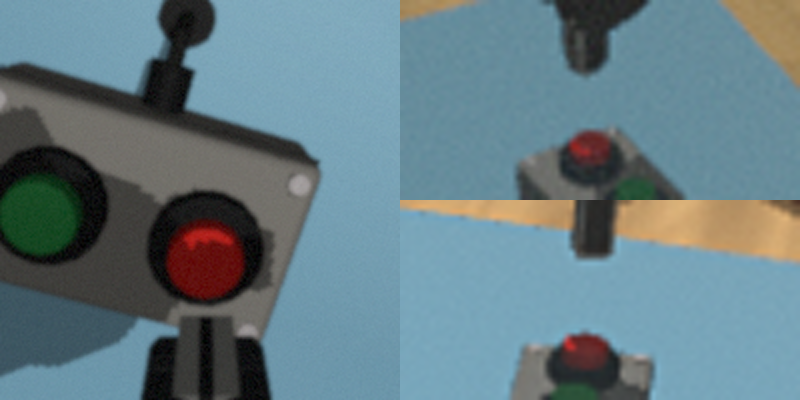

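The close wrist view has the red centre at (322.5,219). Scene has it at (298,134) and side at (387.4,135).

Run:
```python
from h import *
import pickle;fs=pickle.load(open('f2.pkl','rb'))
for n,p in(('wrist',(322.5,219)),('scene',(298,134)),('side',(387.4,135.2))): print(n,onz(fs[n],*p,.074))
s=manip.state();p=s['tool_pos']
# tip visible: lower end
for n,q in(('scene',(260+187/5,105+72/5)),('side',(350+193/5,105+57/5))): print(n,onz(fs[n],*q,p[2]))
```

```text
wrist [ 0.47067764 -0.32943117  0.074     ]
scene [ 0.47091079 -0.3226823   0.074     ]
side [ 0.46286954 -0.31371144  0.074     ]
scene [ 0.47163036 -0.32302854  0.13241746]
side [ 0.46530703 -0.31838328  0.13241746]
```

```bash
python3 -m pendant '[[[0,0,0,0,0.008,-0.08,0],[0,0,0,0,0,-0.08,0],[0,0,0,0,0,-0.06,0],[0,0,0,0,0,-0.016,0],[0,0,0,0,0,0,0],[0,0,0,0,0,0,0]]]'; python3 -m pendant '[[[0,0,0,0,0,-0.008,0],[0,0,0,0,0,-0.004,0],[0,0,0,0,0,0,0],[0,0,0,0,0,0,0]]]'
```

```text
time: 2.85
tool_pos: [0.4703, -0.3272, 0.073]
tool_rot: [0.0, 0.826, -0.563, 0.001]
contact_force: [-1.0, 1.3, 2.4]
gripper_width: -0.002
time: 3.35
tool_pos: [0.4704, -0.3274, 0.0699]
tool_rot: [0.0, 0.826, -0.563, 0.001]
contact_force: [1.4, -0.1, 3.6]
gripper_width: -0.002
```

```bash
python3 -m pendant '[[[0,0,0,0,0,-0.008,0],[0,0,0,0,0,-0.004,0],[0,0,0,0,0,0,0],[0,0,0,0,0,0,0]]]'; python3 -m pendant '[[[0,0,0,0,0,-0.004,0],[0,0,0,0,0,0,0],[0,0,0,0,0,0,0]]]'
```

```text
time: 3.85
tool_pos: [0.4705, -0.3274, 0.068]
tool_rot: [0.0, 0.826, -0.563, 0.001]
contact_force: [-1.2, 1.3, 11.1]
gripper_width: -0.002
time: 4.22
tool_pos: [0.4705, -0.3275, 0.0679]
tool_rot: [0.0, 0.827, -0.563, 0.001]
contact_force: [-4.3, 3.9, 15.6]
gripper_width: -0.006
```

Bottomed out at full 6 mm travel (z 0.068, 15 N). Next I raise clear, then go toward the lock, turning the tool and opening the gripper.

```bash
python3 -m pendant '[[[0,0,0,0,0,0.05,0],[0,0,0,0,0,0.15,0],[0,0,0,0,0,0.2,0],[0,0,0,0,0,0.2,0],[0,0,0,0,0,0.13,0],[0,0,0.053,0.03,0.15,0,1],[0,0,0.053,0.03,0.15,0,1],[0,0,0.053,0.03,0.15,0,1],[0,0,0.053,0.03,0.15,0,1],[0,0,0.053,0.03,0.15,0,1],[0,0,0.053,0.03,0.15,0,1],[0,0,0.053,0.03,0.15,0,1],[0,0,0.053,0.03,0.15,0,1],[0,0,0,0,0,0,1],[0,0,0,0,0,0,1],[0,0,0,0,0,0,1]]]'
python3 -c "
from h import *
import pickle
f=grab('wrist','w3.png');pickle.dump(f,open('w3.pkl','wb'))
grab('scene','s3.png')
s=manip.state();print(s['tool_pos'],s['joint_pos'],s['contact_force'])"
```

```text
time: 6.22
tool_pos: [0.5296, -0.0278, 0.2474]
tool_rot: [0.0, 0.998, 0.067, -0.0]
contact_force: [-0.2, -0.1, 0.0]
gripper_width: 1.006
[ 0.52971435 -0.02780528  0.24765036] [-1.92689406e-01 -1.84447819e-01  1.81179154e+00 -1.82040842e-04
  1.51452656e+00 -3.26899626e-01] [-0.38825514  0.38011383  0.09032819]
```

View pics/w3.png

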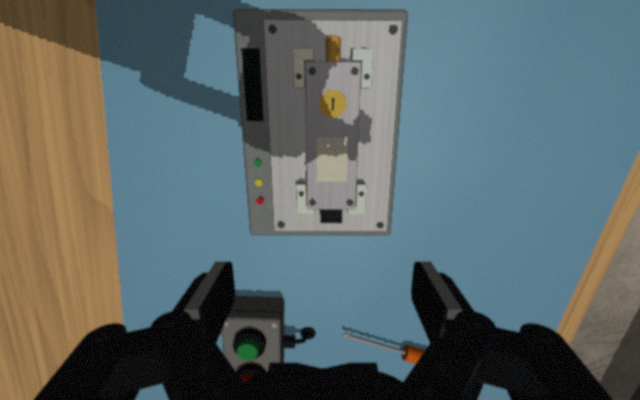

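The lock's top corners are at about (307,60), (362,60), (358,209) and (305,208), with the bolt at the top and the case nearly aligned with the jaws.

Run:
```python
from h import *
import pickle;f=pickle.load(open('w3.pkl','rb'))
Q=np.array([onz(f,*p,.09)[:2] for p in((307,60),(362,60),(358,209),(305,208))]);print(Q.round(4),Q.mean(0))
B=np.array([onz(f,*p,.06)[:2] for p in((272,29),(394,30),(380,225),(281,225))]);print(B.round(4),B.mean(0))
S=np.array([onz(f,*p,.09)[:2] for p in((312,71),(355,71),(350,202),(312,202))]);print(S.round(4),S.mean(0))
for A in(Q,B,S):
  d=(A[0]+A[1]-A[2]-A[3])/2;e=(A[1]+A[2]-A[0]-A[3])/2
  print(np.degrees(np.arctan2(-d[0],d[1])),np.degrees(np.arctan2(e[1],e[0])),np.hypot(*d),np.hypot(*e))
```

```text
[[ 0.5006  0.0816]
 [ 0.5488  0.0881]
 [ 0.5692 -0.0508]
 [ 0.5151 -0.057 ]] [0.5334271  0.01546254]
[[ 0.4629  0.1064]
 [ 0.5772  0.1211]
 [ 0.6028 -0.0773]
 [ 0.4898 -0.0927]] [0.53319527 0.01436159]
[[ 0.5061  0.0732]
 [ 0.5441  0.0784]
 [ 0.5598 -0.0444]
 [ 0.5214 -0.0496]] [0.53287682 0.01441599]
7.179311976737689 7.129004632450868 0.13981680891803774 0.051525537865473356
7.517184624585154 7.527474816912288 0.20044407744187623 0.11459677171462103
7.196334944542061 7.7379360425874975 0.12374798852401178 0.038571786583554764
```

```bash
python3 -m pendant '[[[0,0,-0.002,0.012,0.09,0,1],[0,0,0,0,0.087,0,1],[0,0,0,0,0,-0.15,1],[0,0,0,0,0,-0.15,1],[0,0,0,0,0,-0.15,1],[0,0,0,0,0,-0.12,1],[0,0,0,0,0,-0.08,1],[0,0,0,0,0,-0.06,1],[0,0,0,0,0,0,1],[0,0,0,0,0,0,1]]]'; python3 -m pendant '[[[0,0,0,0,0,-0.02,1],[0,0,0,0,0,-0.016,1],[0,0,0,0,0,0,1],[0,0,0,0,0,0,1]]]'
python3 -c "
from h import *
w=grab('wrist');s=grab('side');sc=grab('scene')
c=lambda f,x,y,a,b,k:cv2.resize(f['frame'][y:y+b,x:x+a],None,fx=k,fy=k,interpolation=cv2.INTER_CUBIC)
cv2.imwrite('pics/g4.png',np.hstack([c(w,120,60,400,340,1),np.vstack([c(s,285,150,100,85,4)])]))"
```

```text
time: 7.58
tool_pos: [0.5338, 0.0172, 0.0715]
tool_rot: [0.0, 0.998, 0.065, 0.001]
contact_force: [0.2, -0.4, 0.5]
gripper_width: 0.996
time: 8.07
tool_pos: [0.5329, 0.0173, 0.0613]
tool_rot: [0.0, 0.998, 0.065, -0.0]
contact_force: [0.4, -0.2, -0.2]
gripper_width: 1.007
```

View pics/g4.png

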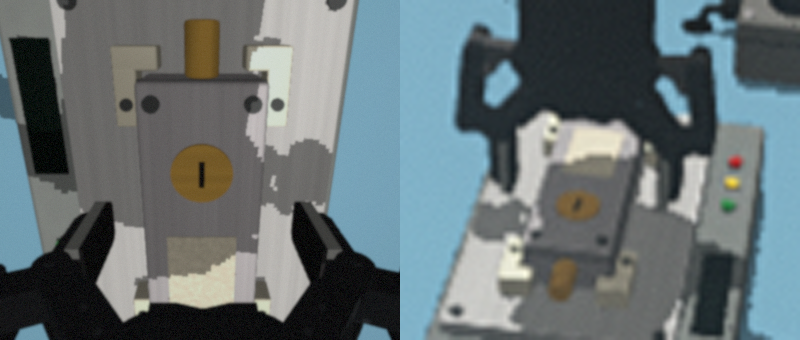

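The fingers straddle the case near mid-length and clear the locators. Closing now.

```bash
python3 -m pendant '[[[0,0,0,0,0,0,0.75],[0,0,0,0,0,0,0.65],[0,0,0,0,0,0,0.65]]]';python3 -m pendant '[[[0,0,0,0,0,0,0.3],[0,0,0,0,0,0,0],[0,0,0,0,0,0,0],[0,0,0,0,0,0,0],[0,0,0,0,0,0,0]]]'
```

```text
time: 8.6
tool_pos: [0.5329, 0.0173, 0.0613]
tool_rot: [0.0, 0.998, 0.065, 0.0]
contact_force: [-0.7, 0.4, 0.4]
gripper_width: 0.648
time: 9.22
tool_pos: [0.5331, 0.0173, 0.0617]
tool_rot: [0.0, 0.998, 0.065, 0.0]
contact_force: [0.0, -0.4, 3.1]
gripper_width: 0.577
```

```bash
python3 -m pendant '[[[0,0,0,0,0,0.01,0],[0,0,0,0,0,0.02,0],[0,0,0,0,0,0.03,0],[0,0,0,0,0,0.04,0],[0,0,0,0,0,0,0],[0,0,0,0,0,0,0],[0,0,0,0,0,0,0]]]'
python3 -c "
from h import *
s=manip.state();print(s['ft_torque'],s['contact_force'])
w=grab('wrist');s=grab('side')
c=lambda f,x,y,a,b,k:cv2.resize(f['frame'][y:y+b,x:x+a],None,fx=k,fy=k,interpolation=cv2.INTER_CUBIC)
cv2.imwrite('pics/g5.png',np.hstack([c(w,120,60,400,340,1),np.vstack([c(s,285,140,100,85,4)])]))"
```

```text
time: 10.1
tool_pos: [0.5326, 0.0174, 0.0859]
tool_rot: [-0.0, 0.998, 0.065, -0.0]
contact_force: [-0.3, -0.0, -3.8]
gripper_width: 0.576
[ 0.06495491  0.00248981 -0.00641594] [-0.33376404 -0.0273402  -3.78556312]
```

View pics/g5.png

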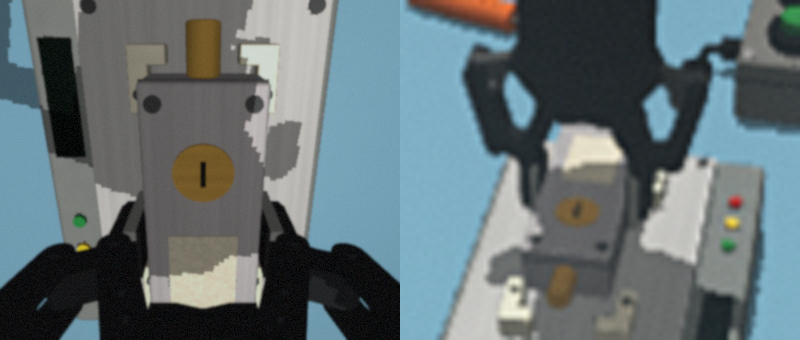

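The lock has come with the gripper: 3.8 N load, and in the wrist view it hasn't shifted between the fingers. I'll raise it to 150 mm.

```bash
python3 -m pendant '[[[0,0,0,0,0,0.03,0],[0,0,0,0,0,0.06,0],[0,0,0,0,0,0.08,0],[0,0,0,0,0,0.08,0],[0,0,0,0,0,0.08,0],[0,0,0,0,0,0.08,0],[0,0,0,0,0,0.06,0],[0,0,0,0,0,0.03,0],[0,0,0,0,0,0,0],[0,0,0,0,0,0,0],[0,0,0,0,0,0,0],[0,0,0,0,0,0,0]]]'
python3 -c "
from h import *
s=manip.state();print(s['ft_torque'],s['contact_force'],abs(s['joint_vel']).max())
w=grab('wrist');s=grab('side')
cv2.imwrite('pics/g6.png',np.hstack([cv2.resize(w['frame'],(400,250)),cv2.resize(s['frame'][100:225,250:450],(400,250),interpolation=cv2.INTER_CUBIC)]))
cv2.imwrite('pics/w6.png',w['frame'])"
```

```text
time: 11.7
tool_pos: [0.5326, 0.0174, 0.2107]
tool_rot: [-0.0, 0.998, 0.065, -0.001]
contact_force: [0.1, 0.2, -4.0]
gripper_width: 0.573
[-0.01846303 -0.01519065 -0.01811371] [ 0.13373145  0.23313339 -3.95180583] 0.003302530705195708
```

View pics/g6.png

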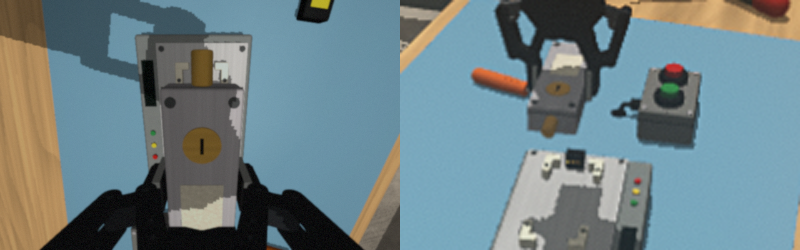

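The lock is held level about 149 mm above the empty nest. The red button is back out and nothing else looks disturbed.

```bash
python3 -c "
from h import *
print(manip.job_done())"
```

```text
the job is handed in; nothing more can be done
None
```

The power was switched off first, and the lock is now held level and still about 149 mm above its nest. The job was handed in at about 12 s.

- **Stop button:** I pressed red with the shut fingertips until it stopped, 6 mm in, with about 15 N at the end. I then let it go, and it looks fully out in the last side picture. The green button was not touched.
- **Lock:** I gripped it across the long sides near mid-length (opening about 49 mm) and lifted it straight up. The tool stayed vertical throughout. The last wrist picture shows no visible tilt or slip, the load was steady at about 4 N, and the joints were at rest.
- **Disagreement:** the scene and side cameras put the red button 7 to 16 mm from where the wrist camera did. I went with the wrist camera, since those two views showed a similar offset for the fingertips, and the button's full travel bore that out.
- **Other objects:** nothing came near the bin, battery or screwdriver. I judged that from the paths and the pictures and did not measure their positions again.

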